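# Unlock the store tin's dial lock and present the shackle

## Task

First move the slim spice jar out of the way: stand it upright on the chopping board and let go of it. Then turn the lock's dial, feeling it click from notch to notch, until the gap in its rim sits over the shackle's tongue, pull the shackle straight up out of the lock, and finish while still holding it up in the gripper, still and upright (legs pointing down), with its legs well clear (about 8 cm or more) above the lock. Do not knock over the jar or disturb the bowl, the mug and the wide pot.

Things in the scene. Friction and masses are not known exactly. Their poses are not given: they have to be found in the camera images.
- lock: Fixed white store tin with an aluminium lock housing on its lid. Origin on the counter under the dial's axis, z up, +y along the housing from dial to shackle. In mm: tin x -85 to 75, y -60 to 145, lid top z 80; housing x -32 to 32, y -45 to 125, top z 110; two 12.5 square holes for the shackle's legs in its top at x 0, y 65 and 105.
- strap (a point): Middle of the top of the fixed steel hasp strap, 20 mm wide and 3 mm thick, that lies across the housing top between the shackle's legs (lock x 0, y 85, z 113 mm).
- dial (a joint): Dial angle about the vertical, rad, counter-clockwise from above positive. 0 = unlocked, rim gap over the shackle's tongue (lock +y). Starts at 0.7 to 1.6: turn it clockwise (stops at -0.9 and 2.2). 16 click notches a turn, every 0.393 rad, one exactly at 0; released near a notch it settles into it. About 0.05 N m passes a notch. Frees the shackle only within about 0.12 of 0.
- dial_grip (a point): On the dial's axis 30 mm above the housing top, the height to grip; turns with the dial: y to the rim gap, x across the bar. Dial: black rim of radius 30 mm, 8 to 14 mm above the housing top, with one gap 16 mm wide; on it an aluminium bar grip 14 mm wide (x), 38 long (y -20 to 18), 14 to 40 mm above the housing top, a black line on top at its gap end.
- shackle: Loose steel U shackle, about 160 g, legs down in the housing. Origin midway between the legs, at the housing top when seated (lock x 0, y 85); z up, y as the lock's. 9 mm round bar; legs at y -20 and 20 go down to z -30. From the leg at y -20 a tongue 8 wide, z 0 to 6, reaches y -63.5, under the dial's rim. Locked it rises only 2 mm; unlocked it lifts straight out.
- shackle_grip (a point): Middle of the shackle's top bar: 9 mm round, level for 26 mm along the shackle's y, its centre 50 mm above the shackle's origin. Pinch it across x; free space below down to the strap.
- shackle_foot (a point): Midway between the lower ends of the shackle's legs (shackle z -30 mm).
- jar: Slim upright spice jar of amber glass with a steel cap and paper label, 40 mm diameter, 120 mm tall, about 160 g; origin at the centre of its underside, z up. Starts on the tin's lid (underside 80 mm above the counter) close beside the dial, on the lock's -x side, where it is in the gripper's way.
- board: Fixed wooden chopping board 220 (x) by 170 (y) by 20 mm; origin at the centre of its underside on the counter, top 20 mm above it.
- bowl: Bystander: small open steel bowl, 100 mm across, 50 mm tall; origin under its centre.
- mug: Bystander: white mug, 76 mm across, 85 mm tall; origin under its centre.
- pot: Bystander: wide white lidded pot, 60 mm across, 80 mm tall; origin under its centre.
Mind the look-alikes: they are no part of the job. Leave any orange look-alike of the shackle alone.

How it is judged (in metres and radians):
On the way, in this order (a step that is already met when the one before it is completed fails the run):
1. the jar stands upright on the chopping board, let go, the lock still shut (x of jar in the frame of board between -0.11 and 0.11 m and y of jar in the frame of board between -0.085 and 0.085 m and z of jar in the frame of board between 0.015 and 0.025 m and angle between jar's own z axis and vertical below 0.15 rad and linear speed of jar below 0.03 m/s and contact force between jar and the fingers below 0.1 N and contact force between jar and board above 0.1 N and value of joint dial above 0.3 rad), for 0.2 s.
2. the dial is at its open notch, the shackle still in the lock (value of joint dial between -0.13 and 0.13 rad and z of shackle_foot in the frame of lock below 0.088 m), for 0.2 s.
3. the shackle is pulled up out of the lock (z of shackle_foot in the frame of lock above 0.115 m and contact force between shackle and the fingers above 0.5 N), for 0.1 s.
At the end, for the whole second after the job is handed in: The fingers hold the shackle still, upright within 0.35 rad, clear of the lock, its leg ends over 50 mm above the housing top; the dial is within 0.13 rad of its open notch; the jar stands (within 0.15 rad) at rest on the chopping board, let go (x of jar in the frame of board between -0.11 and 0.11 m and y of jar in the frame of board between -0.085 and 0.085 m and z of jar in the frame of board between 0.015 and 0.025 m and angle between jar's own z axis and vertical below 0.15 rad and linear speed of jar below 0.03 m/s and contact force between jar and the fingers below 0.1 N and contact force between jar and board above 0.1 N and value of joint dial between -0.13 and 0.13 rad and z of shackle_foot in the frame of lock above 0.16 m and angle between shackle's own z axis and vertical below 0.35 rad and linear speed of shackle below 0.05 m/s and contact force between shackle and the fingers above 0.5 N and contact force between shackle and lock below 0.1 N); the arm keeps its last pose, push and grip.
It fails at once if the jar was knocked over (angle between jar's own z axis and vertical above 0.7 rad).
It fails at once if a bystander (bowl, mug or pot) was moved more than 3 cm (distance of any of bowl, mug, pot from where it was at the start of the episode above 0.03 m).
It also fails if it takes over 61 s, if anything falls off the work surface, if the arm or the gripper's body presses on something with over 40 N, if the wrist force passes 120 N, or if a joint passes its speed limit or range.

## Robot

A 6-joint arm with a two-finger parallel gripper is mounted at the origin on the work surface. World frame = base frame: x ahead of the robot, y to its left, z up, the work surface at z = 0. Lengths are in mm, angles in rad, forces in N, time in s.
With the tool pointing down it reaches from about 350 to 775 mm from the base axis. Payload 7.3 kg.
Tool frame: the origin (TCP) lies midway between the tips of the shut fingers; the grasp point (between the pads) lies 19 mm behind it; x points along the fingers, z is the direction in which the jaws open and shut, and the axes are right-handed (so a half turn about x gives the same grasp; the last joint's range is limited). The gripper opens to 92 mm and grips with 3 to 60 N. Pads are 19 mm wide; open, the fingers measure 130 mm over their backs; the gripper's body (75 mm by 190 mm) begins 47 mm behind the grasp point.
Start: joints at [-1.492, 0.342, 1.524, -0, 1.275, -0.146], TCP at [117.05, -511.805, 226.741] pointing down, gripper open.
Joint ranges: [-2.53, 2.53], [-0.77, 2.02], [0.04, 2.7], [-1, 4.14], [0.28, 2.66], [-3.11, 3.11]. Speed limits (rad/s): [2.57, 2.57, 3.14, 3.14, 3.14, 3.14].

## Interface

Orientations are given as [roll, pitch, yaw] about the fixed x, y, z axes, in that order (R = Rz(yaw) Ry(pitch) Rx(roll)).
In Python, from plant import monitor, optics, close_job gives the robot as it stands.
- The arm moves only by the tool send_rows, never from a script. Its argument "commands" is a list that holds one entry, the list of rows, each a list of 5 numbers: the shift along the tool's x, y, z in m, then the turn about the tool's x in degrees, then the finger opening in m, from 0 to 0.0918. A call has 1 to 10 rows; each row shifts and turns the pose as measured when the row begins, along the tool's axes as they then stand; what a row does not reach is not made up. A row lasts 1/12 s, in which the tool goes at most 41.7 mm and 7.16 degrees, less where a joint would pass 70% of its speed; a pose out of reach is approached as far as the arm can. A call with a gripper value outside its range is refused whole. The fingers move at their own pace and stop on an object; the grip force is fixed at half the most. Time passes only in rows, so rows that do not move let the fingers close. It gives the time, the measured TCP pose, the force and the opening at its end, in the units of the state.
- monitor.get_obs(): the state, without advancing time (a new reading comes with each control period).
- optics.capture(name): name is "side" or "top"; returns a dict with "color" (400x640x3 uint8, blue, green, red), "camera_matrix" (3x3 intrinsics, pixels), "camera_from_world" (4x4, takes a point from world to camera coordinates). Camera axes: x right, y down, z forward; pixel columns grow to the right and rows downward; lengths in mm; the calibration is good to about 2 mm. A picture is of the moment at which its call begins. There is no depth.
- close_job(): hands the job in, once; it reports no verdict.
The state is a dict: "time": time; "joint_positions": joint angles; "dq": joint speeds; "tau": joint torques, N m; "tool_pos": TCP position; "tcp_rot": TCP orientation; "contact_force": force on the tool from outside, world axes, zero at the start; "moment": the same for the moment, N m; "grip_width": finger opening in mm.
Only numpy, scipy, OpenCV 4.12 (cv2) and the standard library are available. Lean on these libraries where they do the work, as an engineer would, in place of code of your own. Each camera call takes 0.05 s, during which the arm holds its last target.

## Working session

There is one attempt and no reset: what is moved stays moved. The work goes in short steps, Python scripts to look and compute and a tool call to move; the robot and the scene stay as the last step left them, time stands still between calls to the robot, and variables do not carry over. Pictures are saved under pics/ and viewed, and the job is handed in when it is done.

Besides the shell and the picture viewer there is one more tool, called as name([rows], argument=value, ...), one row to a line, values as JSON. send_rows: Moves the arm, as the interface text tells. Its arguments: {"type":"object","properties":{"commands":{"type":"array","items":{"type":"array","items":{"type":"array","items":{"type":"number"}}}}},"required":["commands"]}

```bash
mkdir -p pics; ls; python3 - <<'E'
from plant import monitor, optics
import cv2,numpy as np
np.set_printoptions(precision=4,suppress=True)
print(monitor.get_obs())
for n in("side","top"):
    c=optics.capture(n); cv2.imwrite(f"pics/{n}0.png",c["color"]); print(c["camera_matrix"],c["camera_from_world"])
E
```

```text
pics
{'time': 0.0, 'joint_positions': array([-1.492 ,  0.3427,  1.525 ,  0.    ,  1.2754, -0.146 ]), 'dq': array([ 0.0003, -0.0001,  0.0018, -0.0003,  0.0002, -0.0002]), 'tau': array([ -0.0034, -43.1247, -24.4223,   0.0715,   0.0561,  -0.0001]), 'tool_pos': array([ 117.0165, -511.3638,  226.0455]), 'tcp_rot': array([2.9942, 1.5692, 1.6482]), 'contact_force': array([ 0.626 , -0.335 , -0.0856]), 'moment': array([-0.0245,  0.0144, -0.0107]), 'grip_width': 91.9310457860556}
[[503.648    0.     320.423 ]
 [  0.     503.648  198.8769]
 [  0.       0.       1.    ]] [[  -0.996    -0.0897    0.0031  542.668 ]
 [  -0.0568    0.603    -0.7957  166.6359]
 [   0.0695   -0.7927   -0.6056 1270.1124]
 [   0.        0.        0.        1.    ]]
[[466.5564   0.     321.2185]
 [  0.     466.5564 198.456 ]
 [  0.       0.       1.    ]] [[   0.0211   -0.9998   -0.0062  -71.6619]
 [  -0.9913   -0.0201   -0.1299  586.5936]
 [   0.1297    0.0089   -0.9915 1251.7599]
 [   0.        0.        0.        1.    ]]
```

View pics/side0.png

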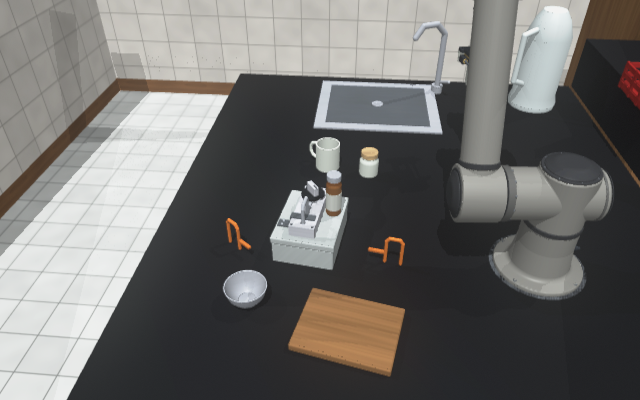

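View pics/top0.png

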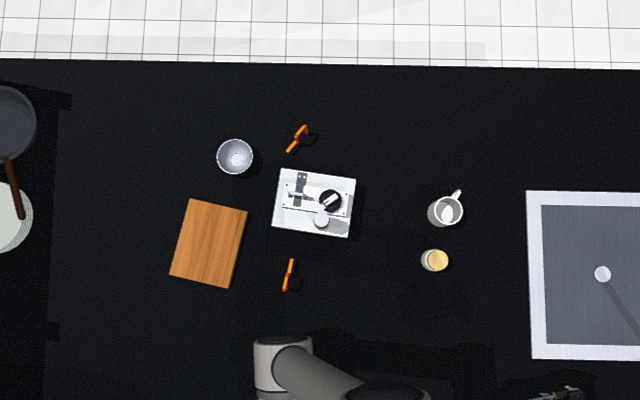

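The side view shows the lock tin at about (312,228), the jar at (334,195), the board at (350,330), and two orange look-alikes at (237,235) and (390,250). The top view has the dial near (330,201) and the steel shackle near (300,190) on the tin. I'll enlarge to measure.

```bash
python3 - <<'E'
import cv2
a=cv2.imread("pics/top0.png")[160:245,262:367]; cv2.imwrite("pics/tc.png",cv2.resize(a,None,fx=7,fy=7,interpolation=cv2.INTER_CUBIC))
a=cv2.imread("pics/side0.png")[165:270,265:355]; cv2.imwrite("pics/sc.png",cv2.resize(a,None,fx=5.5,fy=5.5,interpolation=cv2.INTER_CUBIC))
E
```

```text
(no output)
```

View pics/tc.png

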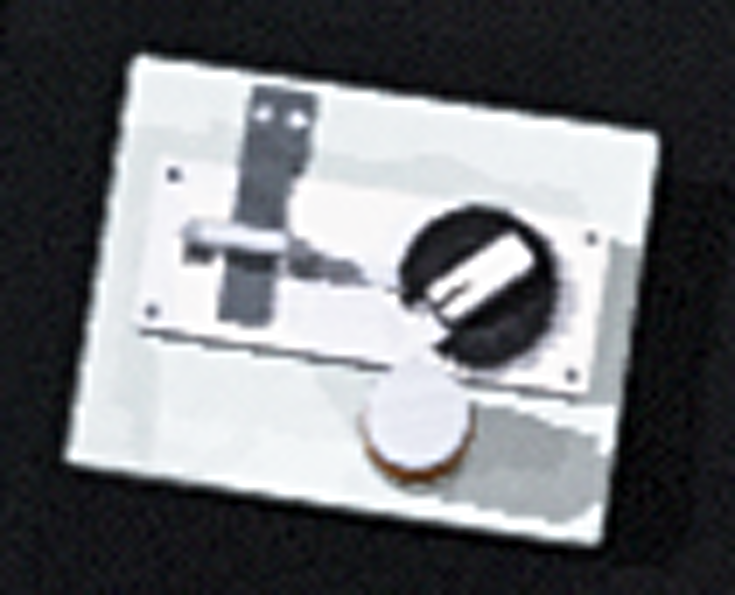

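View pics/sc.png

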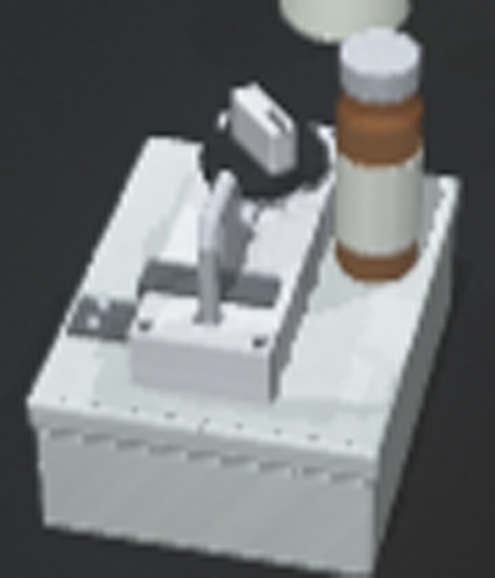

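The lock is confirmed: the steel shackle sits on the tin at crop (235,240), the dial bar runs from (520,245) to its black-lined end at (445,305), and the jar cap is at (417,417). The orange ones lie off the tin, so they are the look-alikes. Next I'll measure by rays.

```bash
cat > h.py <<'E'
from plant import monitor, optics
import cv2,numpy as np
np.set_printoptions(precision=2,suppress=True)
def ray(c,uv,z):
    K=c["camera_matrix"];T=c["camera_from_world"];R=T[:3,:3];o=-R.T@T[:3,3]
    d=R.T@np.linalg.solve(K,[uv[0],uv[1],1.]); return (o+d*(z-o[2])/d[2])
def proj(c,p):
    q=c["camera_from_world"]@np.r_[p,1.]; q=c["camera_matrix"]@q[:3]; return q[:2]/q[2]
def rigid(A,B):
    A=np.array(A,float);B=np.array(B,float);a=A-A.mean(0);b=B-B.mean(0)
    H=a.T@b; th=np.arctan2(H[0,1]-H[1,0],H[0,0]+H[1,1]); R=np.array([[np.cos(th),-np.sin(th)],[np.sin(th),np.cos(th)]])
    t=B.mean(0)-R@A.mean(0); return th,R,t,np.linalg.norm(a@R.T-b,axis=1)
E
python3 - <<'E'
from h import *
top=optics.capture("top"); side=optics.capture("side")
cr=lambda u,v:(u/7+262,v/7+160)
A=[(75,145),(75,-60),(-85,-60),(-85,145)]
P=[ray(top,cr(*p),80)[:2] for p in[(135,55),(658,132),(602,547),(66,463)]]
th,R,t,e=rigid(A,P);print("lock yaw",th,"pos",t,"res",e)
# side corners lid
cs=lambda u,v:(u/5.5+265,v/5.5+165)
P2=[ray(side,cs(*p),80)[:2] for p in[(30,405),(148,140),(458,180),(378,462)]]
th2,R2,t2,e2=rigid(A,P2);print("side lock",th2,t2,e2)
L=lambda p:R.T@(p[:2]-t)
j=ray(top,cr(417,417),200);print("jar top",j,L(j))
j2=ray(side,cs(380,48),200);print("jar side",j2,L(j2))
a=ray(top,cr(440,305),150);b=ray(top,cr(520,247),150)
print("dial ends lock",L(a),L(b)); d=L(a)-L(b);print("angle",np.arctan2(-d[0],d[1]))
for p in[(265,240),(195,240)]:print("shk bar",L(ray(top,cr(*p),160)))
hsv=cv2.cvtColor(top["color"],cv2.COLOR_BGR2HSV);m=cv2.inRange(hsv,(5,70,60),(25,255,255));m[:,:160]=0;m[:,255:]=0
c=max(cv2.findContours(m,0,2)[0],key=cv2.contourArea);r=cv2.minAreaRect(c);bx=cv2.boxPoints(r);print(bx)
B=np.array([ray(top,p,20)[:2] for p in bx]);print("board",B,B.mean(0),[np.linalg.norm(B[i]-B[i-1]) for i in range(4)])
for n,uv,z in[("bowl",(235,155),50),("mug",(443,212),85),("pot",(436,259),80),("or1",(289,275),0),("or2",(297,138),0)]:print(n,ray(top,uv,z))
E
```

```text
lock yaw -0.12970859853094435 pos [570.65 -84.  ] res [0.55 0.99 0.64 0.55]
side lock -0.1263586031640712 [571.58 -81.03] [2.05 1.46 1.9  1.55]
jar top [515.67 -62.9  200.  ] [-57.24  13.81]
jar side [517.73 -66.13 200.  ] [-54.79  10.88]
dial ends lock [-11.89  12.6 ] [ 13.25 -12.78]
angle 0.7806310796685763
shk bar [ 0.72 77.84]
shk bar [ -3.02 102.62]
[[167.71 274.18]
 [187.24 196.06]
 [247.71 211.18]
 [228.18 289.29]]
board [[371.74 358.4 ]
 [589.47 317.26]
 [550.28 145.4 ]
 [334.45 189.97]] [461.48 252.76] [np.float64(172.5042223195026), np.float64(221.58594724108394), np.float64(176.27108104469912), np.float64(220.38327155185115)]
bowl [703.16 182.21  50.  ]
mug [ 552.17 -383.19   85.  ]
pot [ 428.31 -364.53   80.  ]
or1 [375.93  26.09   0.  ]
or2 [768.09  14.68   0.  ]
```

```bash
cat >> h.py <<'E'
from scipy.spatial.transform import Rotation as Ro
LOCK=np.array([570.9,-83.]);LY=-0.1285
def lock(x,y):
    c,s=np.cos(LY),np.sin(LY); return LOCK+[c*x-s*y,s*x+c*y]
def go(x,y,z,jaw=None):
    o=monitor.get_obs(); R=Ro.from_euler("xyz",o["tcp_rot"]).as_matrix()
    print("t",o["time"],"tcp",o["tool_pos"],"grip",o["grip_width"],"F",o["contact_force"])
    zd=R[:,2]; a=np.degrees(np.arctan2(zd[1],zd[0])); print("jaw deg",a,"toolx",R[:,0],"yax",R[:,1])
    print("tool shift mm",R.T@(np.array([x,y,z])-o["tool_pos"]))
    if jaw is not None:
        # turn about tool x (down): world angle decreases with + turn
        for k in(0,180):
            d=(jaw+k-a+180)%360-180; print("turn deg option",-d)
    print("q",o["joint_positions"])
E
python3 - <<'E'
from h import *
print(lock(0,1)-LOCK, np.degrees(np.arctan2(*(lock(0,1)-LOCK)[::-1])))
go(516.5,-64.3,235,82.6)
E
```

```text
[0.13 0.99] 82.63749233257217
t 0.2 tcp [ 117.02 -511.56  226.32] grip 91.72245793416957 F [-0.22 -0.31  0.15]
jaw deg -77.11829982302534 toolx [-0.  0. -1.] yax [0.97 0.22 0.  ]
tool shift mm [  -8.32  489.14 -346.95]
turn deg option -159.71829982302535
turn deg option 20.28170017697471
q [-1.49  0.34  1.52 -0.    1.28 -0.15]
```

send_rows([
  [[-0.004, 0, 0, 6.8, 0.0918], [-0.004, 0, 0, 6.8, 0.0918], [-0.004, 0, 0, 6.8, 0.0918], [0, 0, 0, 0, 0.0918]],
])

```text
time: 0.53
tool_pos: [117.0, -510.8, 237.5]
tcp_rot: [-2.911, 1.567, 1.655]
contact_force: [1.3, -0.2, -0.2]
grip_width: 91.6
```

```bash
python3 - <<'E'
from h import *
go(516.5,-64.3,235,82.6)
E
```

```text
t 0.5333 tcp [ 116.97 -510.84  237.48] grip 91.60736293492526 F [ 1.28 -0.16 -0.24]
jaw deg -98.3803421672305 toolx [-0.  0. -1.] yax [ 0.99 -0.15 -0.  ]
tool shift mm [   4.1   330.19 -499.99]
turn deg option 179.0196578327695
turn deg option -0.9803421672304466
q [-1.49  0.33  1.51 -0.    1.31  0.23]
```

send_rows([
  [[0, 0.022, -0.0333, 0, 0.0918], [0, 0.022, -0.0333, 0, 0.0918], [0, 0.022, -0.0333, 0, 0.0918], [0, 0.022, -0.0333, 0, 0.0918], [0, 0.022, -0.0333, 0, 0.0918], [0, 0.022, -0.0333, 0, 0.0918], [0, 0.022, -0.0333, 0, 0.0918], [0, 0.022, -0.0333, 0, 0.0918], [0, 0.022, -0.0333, 0, 0.0918], [0, 0.022, -0.0333, 0, 0.0918]],
])

```text
time: 1.37
tool_pos: [382.9, -202.2, 234.7]
tcp_rot: [-2.519, 1.567, 2.074]
contact_force: [-0.3, 0.1, -0.0]
grip_width: 91.7
```

```bash
python3 - <<'E'
from h import *
go(516.5,-64.3,240,82.6)
E
```

```text
t 1.3667 tcp [ 382.94 -202.25  234.74] grip 91.705773617073 F [-0.29  0.14 -0.04]
jaw deg -96.88218691070978 toolx [-0.  0. -1.] yax [ 0.99 -0.12 -0.  ]
tool shift mm [  -5.06  116.05 -152.97]
turn deg option -179.48218691070974
turn deg option 0.5178130892902573
q [-0.66  0.17  1.74  0.    1.24  1.03]
```

send_rows([
  [[-0.002, 0.024, -0.031, 0, 0.0918], [-0.002, 0.024, -0.031, 0, 0.0918], [-0.002, 0.024, -0.031, 0, 0.0918], [0, 0.023, -0.03, 0, 0.0918], [0, 0.012, -0.016, 0, 0.0918], [0, 0, 0, 0, 0.0918], [0, 0, 0, 0, 0.0918]],
])

```text
time: 1.95
tool_pos: [512.4, -60.5, 239.3]
tcp_rot: [-2.724, 1.566, 1.906]
contact_force: [0.3, -1.2, 0.1]
grip_width: 91.9
```

```bash
python3 - <<'E'
from h import *
go(516.5,-64.3,143,82.6)
for n in("top","side"):
    c=optics.capture(n); print(n,proj(c,[516.5,-64.3,200])); cv2.imwrite(f"pics/{n}1.png",c["color"])
a=cv2.imread("pics/side1.png")[100:280,235:395]; cv2.imwrite("pics/s1c.png",cv2.resize(a,None,fx=3.3,fy=3.3))
E
```

```text
t 1.95 tcp [512.44 -60.52 239.25] grip 91.94024482848592 F [ 0.28 -1.22  0.05]
jaw deg -94.68419990488024 toolx [-0.  0. -1.] yax [ 1.   -0.08 -0.  ]
tool shift mm [96.23  4.56  3.9 ]
turn deg option -177.2841999048802
turn deg option 2.7158000951196755
q [-0.27  0.32  1.53  0.    1.3   1.38]
top [322.16 219.24]
side [334.54 174.17]
```

View pics/s1c.png

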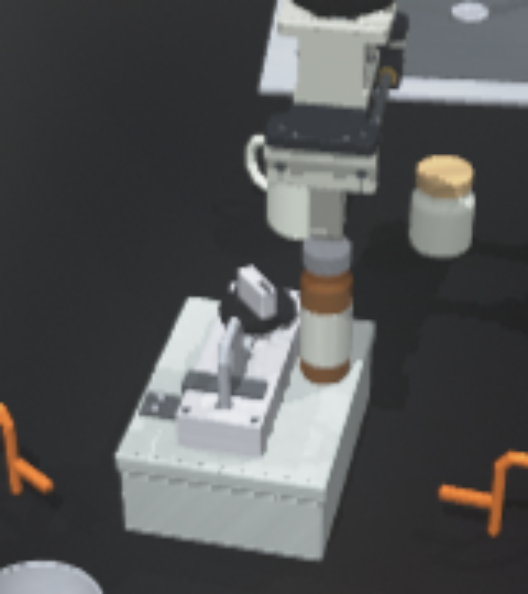

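The open gripper hovers over the jar cap, which the side view puts at (334,174) as predicted. I'll go down now.

send_rows([
  [[0.005, 0.0045, 0.004, 2.7, 0.0918], [0.02, 0, 0, 0, 0.0918], [0.022, 0, 0, 0, 0.0918], [0.022, 0, 0, 0, 0.0918], [0.018, 0, 0, 0, 0.0918], [0.008, 0, 0, 0, 0.0918], [0, 0, 0, 0, 0.0918]],
])

```text
time: 2.63
tool_pos: [511.7, -75.2, 143.3]
tcp_rot: [2.483, 1.569, 0.772]
contact_force: [0.5, -0.4, -0.1]
grip_width: 91.7
```

```bash
python3 - <<'E'
from h import *
go(516.5,-64.3,143,82.6)
E
```

```text
t 2.6333 tcp [511.68 -75.16 143.34] grip 91.6722195425836 F [ 0.49 -0.37 -0.11]
jaw deg -98.00032174767085 toolx [ 0.  0. -1.] yax [ 0.99 -0.14  0.  ]
tool shift mm [  0.37   3.26 -11.42]
turn deg option 179.39967825232918
turn deg option -0.6003217476709324
q [-0.3   0.41  1.67  0.    1.06  1.41]
```

send_rows([
  [[0, 0.0033, -0.0114, 0, 0.0918], [0, 0, 0, 0, 0.0918], [0, 0, 0, 0, 0.0918]],
])

```text
time: 2.88
tool_pos: [517.2, -65.4, 145.5]
tcp_rot: [1.935, 1.567, 0.222]
contact_force: [0.1, -0.1, -0.4]
grip_width: 91.5
```

```bash
python3 - <<'E'
from h import *
go(516.5,-64.3,143,82.6)
E
```

```text
t 2.8833 tcp [517.15 -65.38 145.53] grip 91.52863034851768 F [ 0.15 -0.13 -0.38]
jaw deg -98.14035115276333 toolx [ 0.  0. -1.] yax [ 0.99 -0.14  0.  ]
tool shift mm [ 2.53 -0.81 -0.98]
turn deg option 179.2596488472367
turn deg option -0.7403511527634237
q [-0.27  0.41  1.66  0.    1.07  1.44]
```

send_rows([
  [[0.0, 0, 0, 0, 0.03], [0, 0, 0, 0, 0.03], [0, 0, 0, 0, 0.03], [0, 0, 0, 0, 0.03], [0, 0, 0, 0, 0.03], [0, 0, 0, 0, 0.03]],
])

```text
time: 3.38
tool_pos: [519.0, -65.3, 148.9]
tcp_rot: [1.608, 1.561, -0.103]
contact_force: [0.5, -0.6, 0.2]
grip_width: 56.6
```

send_rows([
  [[0.001, 0, 0, 0, 0.03], [0.001, 0, 0, 0, 0.03], [0.001, 0, 0, 0, 0.03], [0.001, 0, 0, 0, 0.03]],
])

```text
time: 3.72
tool_pos: [520.2, -65.1, 146.4]
tcp_rot: [1.641, 1.557, -0.071]
contact_force: [-1.8, 0.4, 12.7]
grip_width: 39.1
```

```bash
python3 - <<'E'
from h import *
go(516.5,-64.3,143,82.6)
E
```

```text
t 3.7167 tcp [520.22 -65.12 146.4 ] grip 39.1164370301911 F [-1.83  0.4  12.73]
jaw deg -98.04845589259514 toolx [ 0.01 -0.   -1.  ] yax [ 0.99 -0.14  0.01]
tool shift mm [ 3.35 -3.84 -0.28]
turn deg option 179.35154410740483
turn deg option -0.648455892595166
q [-0.27  0.41  1.66  0.    1.06  1.44]
```

send_rows([
  [[-0.01, 0, 0, 0, 0.03], [-0.02, 0, 0, 0, 0.03], [-0.02, 0, 0, 0, 0.03], [-0.015, 0, 0, 0, 0.03]],
])

```text
time: 4.05
tool_pos: [516.6, -64.4, 210.5]
tcp_rot: [2.183, 1.567, 0.471]
contact_force: [0.1, 0.2, -2.1]
grip_width: 39.1
```

```bash
python3 - <<'E'
from h import *
go(461,253,206)
E
```

```text
t 4.05 tcp [516.57 -64.4  210.52] grip 39.10788543302513 F [ 0.09  0.21 -2.1 ]
jaw deg -98.04853102419308 toolx [ 0.  0. -1.] yax [ 0.99 -0.14  0.  ]
tool shift mm [   4.87  -99.48 -306.48]
q [-0.27  0.35  1.57  0.    1.23  1.44]
```

send_rows([
  [[0, -0.006, -0.018, 0, 0.03], [0, -0.0098, -0.03, 0, 0.03], [0, -0.0098, -0.03, 0, 0.03], [0, -0.0098, -0.03, 0, 0.03], [0, -0.0098, -0.03, 0, 0.03], [0, -0.0098, -0.03, 0, 0.03], [0, -0.0098, -0.03, 0, 0.03], [0, -0.0098, -0.03, 0, 0.03], [0, -0.006, -0.02, 0, 0.03], [0, -0.003, -0.01, 0, 0.03]],
])

```text
time: 4.88
tool_pos: [469.8, 210.0, 216.6]
tcp_rot: [1.545, 1.561, -0.174]
contact_force: [0.4, -0.8, -0.9]
grip_width: 39.1
```

```bash
python3 - <<'E'
from h import *
go(461,253,206)
E
```

```text
t 4.8833 tcp [469.82 210.   216.64] grip 39.07691208821811 F [ 0.43 -0.78 -0.93]
jaw deg -98.52232728929897 toolx [ 0.01 -0.   -1.  ] yax [ 0.99 -0.15  0.01]
tool shift mm [ 10.47 -15.21 -41.22]
q [ 0.27  0.33  1.58 -0.    1.23  2.  ]
```

send_rows([
  [[0.01, -0.008, -0.02, 0, 0.03], [0.02, -0.007, -0.018, 0, 0.03], [0.025, 0, 0, 0, 0.03], [0.025, 0, 0, 0, 0.03], [0.025, 0, 0, 0, 0.03], [0.012, 0, 0, 0, 0.03], [0.001, 0, 0, 0, 0.03], [0.001, 0, 0, 0, 0.03]],
])

```text
time: 5.55
tool_pos: [460.6, 256.4, 96.0]
tcp_rot: [1.675, 1.558, -0.037]
contact_force: [-0.6, -0.5, -1.5]
grip_width: 39.2
```

```bash
python3 - <<'E'
from h import *
go(461,253,88)
c=optics.capture("side"); cv2.imwrite("pics/s2.png",cv2.resize(c["color"][200:390,240:440],None,fx=3,fy=3))
E
```

```text
t 5.55 tcp [460.59 256.43  96.01] grip 39.22132440627116 F [-0.58 -0.49 -1.52]
jaw deg -98.11618869264446 toolx [ 0.01 -0.   -1.  ] yax [ 0.99 -0.14  0.01]
tool shift mm [8.01 0.78 3.35]
q [ 0.37  0.48  1.7  -0.01  0.94  2.08]
```

View pics/s2.png

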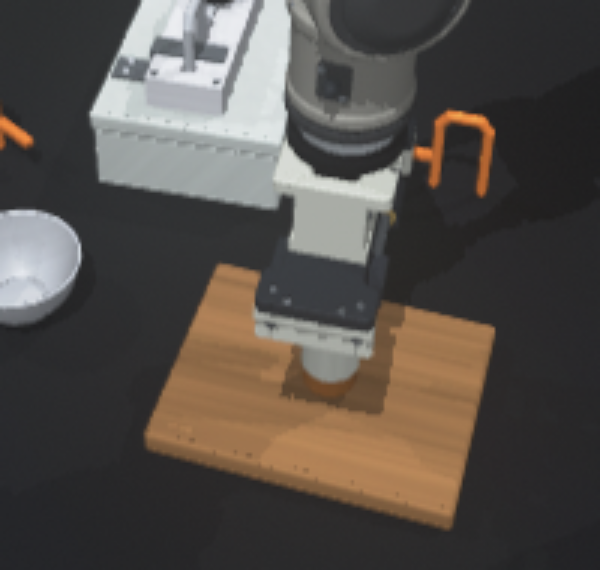

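The jar is upright, just above the middle of the board at crop (330,390). I'll lower it gently.

send_rows([
  [[0.004, 0, 0, 0, 0.03], [0.004, 0, 0, 0, 0.03], [0.003, 0, 0, 0, 0.03]],
])

```text
time: 5.85
tool_pos: [462.9, 256.9, 87.6]
tcp_rot: [1.8, 1.552, 0.087]
contact_force: [0.2, -0.4, -1.4]
grip_width: 39.6
```

send_rows([
  [[0.002, 0, 0, 0, 0.03], [0.002, 0, 0, 0, 0.03]],
])

```text
time: 6.02
tool_pos: [464.8, 257.2, 86.2]
tcp_rot: [1.839, 1.547, 0.126]
contact_force: [-3.1, -1.0, 19.5]
grip_width: 39.2
```

send_rows([
  [[-0.0005, 0, 0, 0, 0.0918], [0, -0.0005, 0, 0, 0.0918], [0, -0.0005, 0, 0, 0.0918], [0, -0.0005, 0, 0, 0.0918], [0, -0.0005, 0, 0, 0.0918], [0, -0.0005, 0, 0, 0.0918], [0, 0, 0, 0, 0.0918]],
])

```text
time: 6.6
tool_pos: [463.6, 258.0, 88.7]
tcp_rot: [1.88, 1.542, 0.167]
contact_force: [0.2, 0.3, -0.2]
grip_width: 81.2
```

```bash
python3 - <<'E'
from h import *
go(464,257,225)
c=optics.capture("side"); cv2.imwrite("pics/s3.png",cv2.resize(c["color"][200:390,240:440],None,fx=3,fy=3))
E
```

```text
t 6.6 tcp [463.64 258.03  88.72] grip 81.1622362044068 F [ 0.17  0.27 -0.18]
jaw deg -98.15699072913556 toolx [ 0.03  0.   -1.  ] yax [ 0.99 -0.14  0.03]
tool shift mm [-136.21    4.23   -0.22]
q [ 0.37  0.49  1.72 -0.01  0.91  2.08]
```

View pics/s3.png

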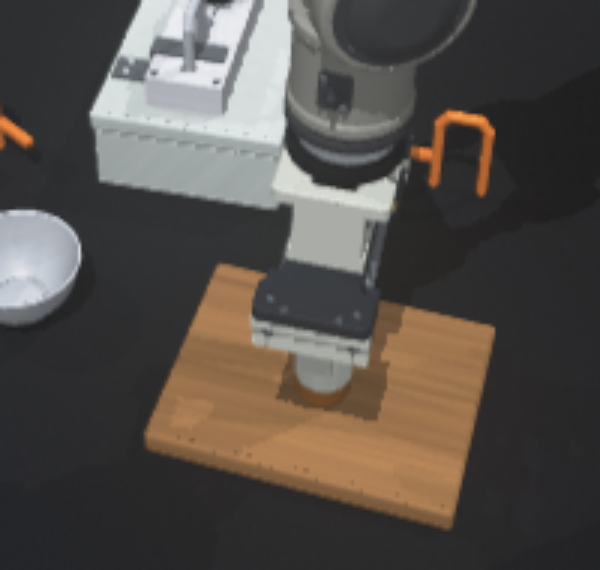

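The jar stands on the board at crop (322,385) with the fingers open. I'll back straight up.

send_rows([
  [[-0.01, 0.0003, 0, 0, 0.0918], [-0.02, 0.0006, 0, 0, 0.0918], [-0.03, 0.001, 0, 0, 0.0918], [-0.03, 0.001, 0, 0, 0.0918], [-0.03, 0, 0, 0, 0.0918], [-0.025, 0, 0, 0, 0.0918]],
])

```text
time: 7.15
tool_pos: [459.0, 255.5, 236.0]
tcp_rot: [1.673, 1.556, -0.04]
contact_force: [0.8, -0.2, -0.3]
grip_width: 92.2
```

```bash
python3 - <<'E'
from h import *
go(570.9,-83,225,37.3)
E
```

```text
t 7.15 tcp [458.98 255.48 235.99] grip 92.15794783922105 F [ 0.84 -0.23 -0.25]
jaw deg -98.16392957885637 toolx [ 0.01 -0.   -1.  ] yax [ 0.99 -0.14  0.01]
tool shift mm [ 12.79 158.68 319.17]
turn deg option -135.46392957885638
turn deg option 44.53607042114362
q [ 0.37  0.33  1.52 -0.01  1.28  2.08]
```

send_rows([
  [[0, 0, 0, -7.1, 0.0918], [0, 0, 0, -7.1, 0.0918], [0, 0, 0, -7.1, 0.0918], [0, 0, 0, -7.1, 0.0918], [0, 0, 0, -7.1, 0.0918], [0, 0, 0, -7.1, 0.0918], [0, 0, 0, -7.1, 0.0918], [0, 0, 0, -7.1, 0.0918], [0, 0, 0, -7.1, 0.0918], [0, 0, 0, -7.1, 0.0918]],
])

```text
time: 7.98
tool_pos: [461.5, 256.5, 253.5]
tcp_rot: [0.664, 1.535, 0.204]
contact_force: [0.7, -0.1, -0.2]
grip_width: 91.7
```

send_rows([
  [[0, 0, 0, -7.1, 0.0918], [0, 0, 0, -7.1, 0.0918], [0, 0, 0, -7.1, 0.0918], [0, 0, 0, -7.1, 0.0918], [0, 0, 0, -7.1, 0.0918], [0, 0, 0, -7.1, 0.0918], [0, 0, 0, -7.1, 0.0918], [0, 0, 0, -7.1, 0.0918], [0, 0, 0, -7.1, 0.0918]],
])

```text
time: 8.73
tool_pos: [460.5, 256.1, 260.7]
tcp_rot: [-0.443, 1.531, 0.222]
contact_force: [-0.1, 0.5, -0.2]
grip_width: 91.8
```

```bash
python3 - <<'E'
from h import *
go(570.9,-83,225,37.3)
for n in("top","side"):
    c=optics.capture(n); cv2.imwrite(f"pics/{n}4.png",c["color"])
a=cv2.imread("pics/top4.png")[160:245,262:367]; cv2.imwrite("pics/tc4.png",cv2.resize(a,None,fx=7,fy=7,interpolation=cv2.INTER_CUBIC))
a=cv2.imread("pics/side4.png")[165:385,265:415]; cv2.imwrite("pics/sc4.png",cv2.resize(a,None,fx=2.7,fy=2.7,interpolation=cv2.INTER_CUBIC))
E
```

```text
t 8.7333 tcp [460.51 256.08 260.73] grip 91.81297082714121 F [-0.09  0.54 -0.17]
jaw deg 38.117834290736354 toolx [ 0.04  0.01 -1.  ] yax [-0.62  0.79 -0.02]
tool shift mm [  37.02 -334.32 -123.68]
turn deg option 0.8178342907363572
turn deg option -179.18216570926364
q [ 0.37  0.3   1.49 -0.01  1.31 -0.3 ]
```

View pics/tc4.png

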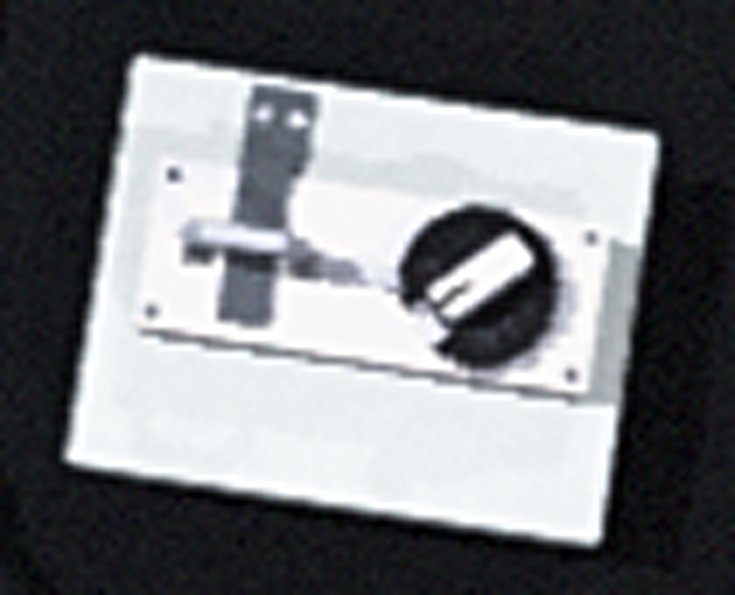

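View pics/sc4.png

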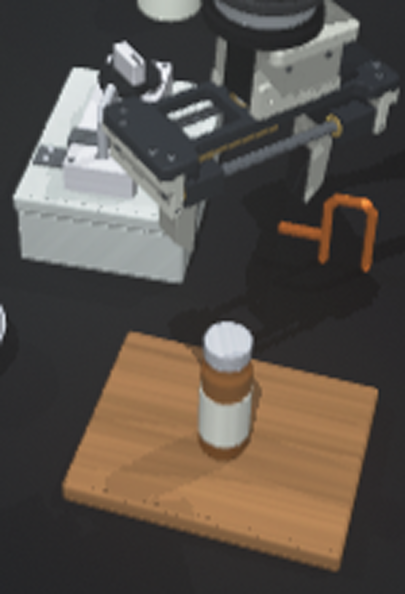

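The jar stands upright on the board at crop (225,400), the dial is unchanged, and the jar spot is clear. I'll move over the dial.

send_rows([
  [[0.003, -0.02, -0.0075, 0, 0.05], [0.003, -0.034, -0.0125, 0, 0.05], [0.003, -0.034, -0.0125, 0, 0.05], [0.003, -0.034, -0.0125, 0, 0.05], [0.003, -0.034, -0.0125, 0, 0.05], [0.003, -0.034, -0.0125, 0, 0.05], [0.003, -0.034, -0.0125, 0, 0.05], [0.003, -0.034, -0.0125, 0, 0.05], [0.003, -0.034, -0.0125, 0, 0.05], [0.002, -0.02, -0.008, 0, 0.05]],
])

```text
time: 9.67
tool_pos: [558.6, -71.3, 236.3]
tcp_rot: [-0.365, 1.523, 0.257]
contact_force: [0.1, -0.3, -0.9]
grip_width: 50.0
```

```bash
python3 - <<'E'
from h import *
go(570.9,-83,200,37.3)
E
```

```text
t 9.6667 tcp [558.62 -71.25 236.33] grip 50.042614034367666 F [ 0.07 -0.27 -0.92]
jaw deg 35.69272225273347 toolx [ 0.05  0.01 -1.  ] yax [-0.58  0.81 -0.02]
tool shift mm [ 36.71 -16.09   1.51]
turn deg option -1.6072777472665223
turn deg option 178.39272225273345
q [-0.28  0.38  1.44  0.03  1.28 -0.91]
```

send_rows([
  [[0.012, -0.016, 0.0015, -1.6, 0.05], [0.015, 0, 0, 0, 0.05], [0.01, 0, 0, 0, 0.05], [0.001, 0, 0, 0, 0.05]],
])

```text
time: 10.0
tool_pos: [572.5, -91.0, 198.5]
tcp_rot: [-0.431, 1.522, 0.195]
contact_force: [-0.1, 0.4, 0.3]
grip_width: 50.2
```

```bash
python3 - <<'E'
from h import *
go(570.9,-83,127,37.3)
E
```

```text
t 10.0 tcp [572.46 -91.04 198.49] grip 50.18798653898876 F [-0.12  0.45  0.28]
jaw deg 35.88720168990516 toolx [ 0.05  0.01 -1.  ] yax [-0.59  0.81 -0.02]
tool shift mm [71.41  8.9   0.25]
turn deg option -1.4127983100948427
turn deg option 178.58720168990516
q [-0.3   0.44  1.46  0.03  1.2  -0.94]
```

send_rows([
  [[0.01, 0.0085, 0, -1.4, 0.05], [0.018, 0, 0, 0, 0.05], [0.012, 0, 0, 0, 0.05], [0.001, 0, 0, 0, 0.05], [0.001, 0, 0, 0, 0.05]],
])

```text
time: 10.42
tool_pos: [569.5, -80.9, 158.0]
tcp_rot: [-0.457, 1.519, 0.187]
contact_force: [-0.4, -0.4, 0.8]
grip_width: 49.9
```

```bash
python3 - <<'E'
from h import *
go(571.5,-83,127,37.3)
for n in("top","side"):
    c=optics.capture(n); cv2.imwrite(f"pics/{n}5.png",c["color"])
a=cv2.imread("pics/side5.png")[165:265,265:355]; cv2.imwrite("pics/sc5.png",cv2.resize(a,None,fx=5.5,fy=5.5,interpolation=cv2.INTER_CUBIC))
E
```

```text
t 10.4167 tcp [569.53 -80.87 157.96] grip 49.930466437116976 F [-0.44 -0.44  0.78]
jaw deg 36.90765637764867 toolx [ 0.05  0.01 -1.  ] yax [-0.6   0.8  -0.02]
tool shift mm [31.   -2.19 -1.13]
turn deg option -0.39234362235131925
turn deg option 179.60765637764865
q [-0.29  0.47  1.53  0.03  1.1  -0.94]
```

View pics/sc5.png

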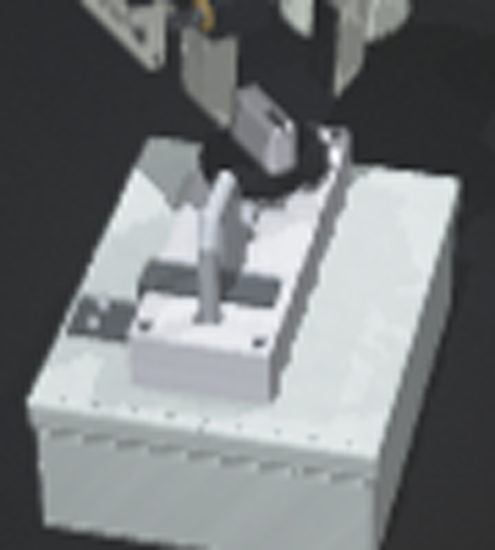

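The two fingertips, near crop (215,115) and (345,85), straddle the bar at (265,130). Going down.

send_rows([
  [[0.008, -0.002, -0.001, -0.4, 0.05], [0.012, 0, 0, 0, 0.05], [0.008, 0, 0, 0, 0.05], [0.003, 0, 0, 0, 0.05]],
])

```text
time: 10.85
tool_pos: [574.1, -83.6, 129.5]
tcp_rot: [-0.533, 1.512, 0.119]
contact_force: [0.4, -0.5, 0.7]
grip_width: 49.9
```

```bash
python3 - <<'E'
from h import *
go(571.5,-83,128,37.3)
E
```

```text
t 10.85 tcp [574.13 -83.6  129.49] grip 49.949862498018234 F [ 0.43 -0.54  0.67]
jaw deg 37.39302175157364 toolx [ 0.06  0.01 -1.  ] yax [-0.61  0.8  -0.03]
tool shift mm [ 1.33  2.12 -1.8 ]
turn deg option 0.09302175157364445
turn deg option -179.90697824842636
q [-0.29  0.5   1.56  0.03  1.03 -0.96]
```

send_rows([
  [[0.001, 0.002, -0.0018, 0, 0.0], [0.001, 0.0005, -0.0005, 0, 0.0], [0.001, 0.0005, -0.0005, 0, 0.0], [0.001, 0.0005, -0.0005, 0, 0.0], [0.001, 0.0005, -0.0005, 0, 0.0]],
])

```text
time: 11.27
tool_pos: [569.2, -83.2, 125.0]
tcp_rot: [-0.549, 1.51, 0.103]
contact_force: [9.2, 11.0, 3.8]
grip_width: 21.6
```

```bash
python3 - <<'E'
from h import *
go(571.5,-83,128,37.3)
E
```

```text
t 11.2667 tcp [569.16 -83.24 124.99] grip 21.60782078145914 F [ 9.22 11.05  3.76]
jaw deg 37.38144582670334 toolx [ 0.06  0.01 -1.  ] yax [-0.61  0.8  -0.03]
tool shift mm [-2.86 -1.32  2.16]
turn deg option 0.08144582670334444
turn deg option -179.91855417329668
q [-0.29  0.5   1.58  0.03  1.01 -0.96]
```

send_rows([
  [[-0.001, 0, 0.0022, 0, 0.0], [-0.0005, 0, 0.0005, 0, 0.0], [0, 0, 0.0, 0, 0.0]],
])

```text
time: 11.52
tool_pos: [571.9, -81.0, 126.2]
tcp_rot: [-0.544, 1.508, 0.108]
contact_force: [0.7, 0.1, 2.3]
grip_width: 14.0
```

```bash
python3 - <<'E'
from h import *
go(571.5,-83,128,37.3)
E
```

```text
t 11.5167 tcp [571.94 -81.04 126.25] grip 14.006064313555767 F [0.68 0.07 2.34]
jaw deg 37.39339319930081 toolx [ 0.06  0.01 -1.  ] yax [-0.61  0.8  -0.03]
tool shift mm [-1.79 -1.35 -1.45]
turn deg option 0.09339319930080592
turn deg option -179.9066068006992
q [-0.29  0.5   1.57  0.03  1.01 -0.95]
```

The bar is gripped (14.0 mm). Turning clockwise.

send_rows([
  [[0, 0, 0, 6, 0.0], [0, 0, 0, 6, 0.0], [0, 0, 0, 6, 0.0], [0, 0, 0, 6, 0.0]],
])

```text
time: 11.85
tool_pos: [573.3, -80.5, 126.3]
tcp_rot: [-0.109, 1.505, 0.11]
contact_force: [4.0, 0.3, -3.7]
grip_width: 14.2
```

```bash
python3 - <<'E'
from h import *
go(571.5,-83,128,-7.4)
E
```

```text
t 11.85 tcp [573.31 -80.48 126.31] grip 14.193500176995093 F [ 4.01  0.27 -3.71]
jaw deg 12.579315314999086 toolx [ 0.07  0.01 -1.  ] yax [-0.22  0.98 -0.01]
tool shift mm [-1.82 -2.08 -2.2 ]
turn deg option 19.9793153149991
turn deg option -160.0206846850009
q [-0.29  0.5   1.57  0.03  1.01 -0.52]
```

send_rows([
  [[0, 0, -0.0005, 6, 0.0], [0, 0, -0.0005, 6, 0.0], [0, 0, -0.0005, 6, 0.0], [0, 0, 0, 2, 0.0]],
])

```text
time: 12.18
tool_pos: [574.8, -80.3, 126.4]
tcp_rot: [0.246, 1.499, 0.095]
contact_force: [1.3, -0.8, -1.5]
grip_width: 14.2
```

```bash
python3 - <<'E'
from h import *
go(571.5,-83,128,-7.4)
E
```

```text
t 12.1833 tcp [574.78 -80.32 126.36] grip 14.205290576650702 F [ 1.35 -0.76 -1.53]
jaw deg -8.65364558043164 toolx [ 0.07  0.01 -1.  ] yax [0.15 0.99 0.02]
tool shift mm [-1.89 -3.11 -2.72]
turn deg option -1.2536455804316518
turn deg option 178.74635441956838
q [-0.29  0.5   1.57  0.03  1.   -0.15]
```

send_rows([
  [[0, -0.0005, 0, -1, 0.0], [0, -0.0005, 0, 0, 0.05], [0, -0.0005, -0.0005, 0, 0.05], [0, -0.0005, -0.0005, 0, 0.05], [-0.005, 0, 0, 0, 0.05], [-0.015, 0, 0, 0, 0.05], [-0.02, 0, 0, 0, 0.05], [-0.025, 0, 0, 0, 0.05], [-0.025, 0, 0, 0, 0.05]],
])

```text
time: 12.93
tool_pos: [563.6, -82.5, 215.9]
tcp_rot: [0.296, 1.508, 0.169]
contact_force: [1.8, -1.3, 0.8]
grip_width: 50.0
```

```bash
python3 - <<'E'
from h import *
print(lock(0,85))
go(lock(0,85)[0],lock(0,85)[1],200,-7.4)
for n in("top","side"):
    c=optics.capture(n); cv2.imwrite(f"pics/{n}6.png",c["color"])
a=cv2.imread("pics/side6.png")[165:265,265:355]; cv2.imwrite("pics/sc6.png",cv2.resize(a,None,fx=5.5,fy=5.5,interpolation=cv2.INTER_CUBIC))
a=cv2.imread("pics/top6.png")[160:245,262:367]; cv2.imwrite("pics/tc6.png",cv2.resize(a,None,fx=7,fy=7,interpolation=cv2.INTER_CUBIC))
E
```

```text
[581.79   1.3 ]
t 12.9333 tcp [563.63 -82.54 215.93] grip 49.953511398447205 F [ 1.8  -1.26  0.82]
jaw deg -7.319466214194253 toolx [ 0.06  0.01 -1.  ] yax [0.13 0.99 0.02]
tool shift mm [17.91 85.15  6.37]
turn deg option 0.08053378580575554
turn deg option -179.91946621419424
q [-0.3   0.4   1.47  0.03  1.22 -0.18]
```

View pics/sc6.png

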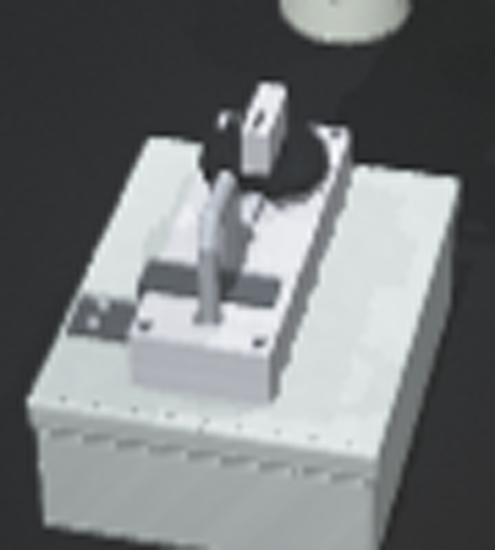

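View pics/tc6.png

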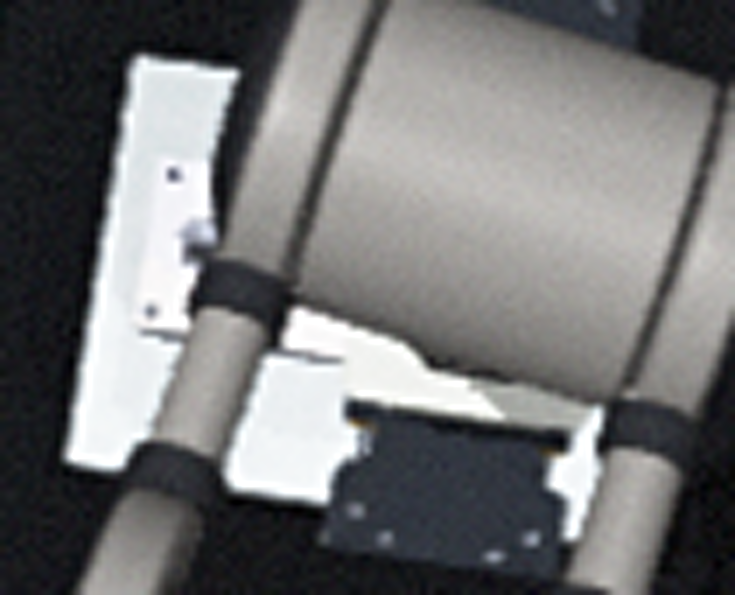

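```bash
python3 - <<'E'
from h import *
c=optics.capture("side")
f=lambda p:(proj(c,p)-[265,165])*5.5
for a in(-.39,-.13,0,.13,.39):
    e=[]
    for y in(18,-20):
        x2,y2=-np.sin(a)*y,np.cos(a)*y
        e.append(f([*lock(x2,y2),150]))
    print(a,e,"slope",(e[0]-e[1])[0]/(e[0]-e[1])[1])
print("shk bar",f([*lock(0,72),160]),f([*lock(0,98),160]))
im=cv2.resize(c["color"][175:205,300:328],None,fx=20,fy=20,interpolation=cv2.INTER_CUBIC);cv2.imwrite("pics/d.png",im)
E
```

```text
-0.39 [array([243.24, 129.15]), array([290.77,  90.05])] slope -1.215559077511178
-0.13 [array([252.18, 131.93]), array([280.97,  87.08])] slope -0.6420360955322955
0 [array([257.05, 132.78]), array([275.67,  86.18])] slope -0.39944392623959846
0.13 [array([262.08, 133.26]), array([270.21,  85.68])] slope -0.17079998414614736
0.39 [array([272.25, 133.03]), array([259.17,  85.91])] slope 0.27770263437472126
shk bar [228.75 184.92] [214.51 220.28]
```

View pics/d.png

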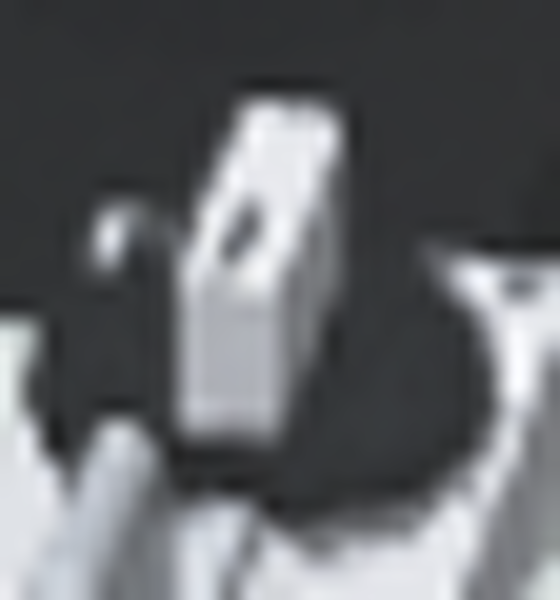

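The bar's top edge slope is about -0.34, against -0.40 expected at 0 rad and -0.17 at 0.13 rad, so the dial is at its open notch. Moving over the shackle.

send_rows([
  [[0.001, 0.02, 0.002, 0, 0.05], [0.001, 0.028, 0.002, 0, 0.05], [0.001, 0.025, 0.002, 0, 0.05], [0.002, 0.013, 0.001, 0, 0.05], [0.002, 0.003, 0, 0, 0.05]],
])

```text
time: 13.5
tool_pos: [582.3, 5.5, 209.3]
tcp_rot: [0.263, 1.507, 0.132]
contact_force: [-0.5, -0.2, 0.9]
grip_width: 50.2
```

```bash
python3 - <<'E'
from h import *
go(582.8,1.3,141,-7.4)
E
```

```text
t 13.5 tcp [582.33   5.47 209.35] grip 50.23708952694066 F [-0.53 -0.21  0.91]
jaw deg -7.525258463063995 toolx [ 0.06  0.01 -1.  ] yax [0.13 0.99 0.02]
tool shift mm [68.2  -5.21 -3.2 ]
turn deg option -0.12525846306400013
turn deg option 179.87474153693597
q [-0.13  0.42  1.45  0.02  1.21 -0.01]
```

send_rows([
  [[0.01, -0.004, -0.002, 0, 0.05], [0.018, 0, 0, 0, 0.05], [0.015, 0, 0, 0, 0.05], [0.006, 0, 0, 0, 0.05], [0.001, 0, 0, 0, 0.05]],
])

```text
time: 13.92
tool_pos: [580.8, 1.9, 153.9]
tcp_rot: [0.269, 1.512, 0.142]
contact_force: [-0.7, -0.3, -0.9]
grip_width: 49.7
```

```bash
python3 - <<'E'
from h import *
go(582.8,1.3,141,-7.4)
c=optics.capture("side");cv2.imwrite("pics/d2.png",cv2.resize(c["color"][140:240,270:360],None,fx=5.5,fy=5.5,interpolation=cv2.INTER_CUBIC))
E
```

```text
t 13.9167 tcp [580.79   1.91 153.88] grip 49.691211911554085 F [-0.72 -0.28 -0.88]
jaw deg -7.31246703686049 toolx [ 0.06  0.01 -1.  ] yax [0.13 0.99 0.02]
tool shift mm [12.97 -0.55  1.35]
turn deg option 0.08753296313952319
turn deg option -179.91246703686045
q [-0.14  0.48  1.53  0.02  1.08 -0.02]
```

View pics/d2.png

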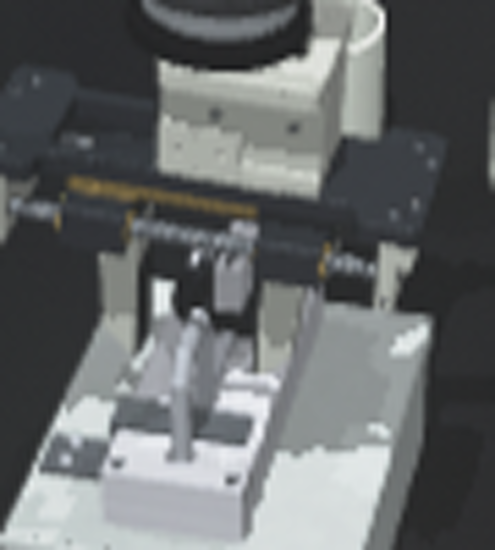

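The fingers straddle the shackle, whose top bar is at crop (195,320). I'll lower the last 13 mm and pinch.

send_rows([
  [[0.007, -0.0005, 0.0013, 0, 0.05], [0.006, 0, 0, 0, 0.05], [0.002, 0, 0, 0, 0.03], [0.001, 0, 0, 0, 0.02]],
])

```text
time: 14.3
tool_pos: [584.1, 0.1, 138.6]
tcp_rot: [0.253, 1.51, 0.124]
contact_force: [-0.1, 0.8, -0.5]
grip_width: 41.2
```

```bash
python3 - <<'E'
from h import *
go(582.8,1.3,141,-7.4)
E
```

```text
t 14.3 tcp [584.12   0.09 138.56] grip 41.19580884695175 F [-0.13  0.79 -0.47]
jaw deg -7.370184310368843 toolx [ 0.06  0.01 -1.  ] yax [0.13 0.99 0.02]
tool shift mm [-2.51  1.07 -1.32]
turn deg option 0.029815689631163877
turn deg option -179.97018431036884
q [-0.14  0.5   1.54  0.02  1.05 -0.02]
```

send_rows([
  [[-0.001, 0.0005, -0.001, 0, 0.0], [0, 0, -0.0005, 0, 0.0], [0, 0, -0.0005, 0, 0.0], [0, 0, -0.0005, 0, 0.0]],
])

```text
time: 14.63
tool_pos: [581.9, 0.9, 140.3]
tcp_rot: [0.246, 1.508, 0.118]
contact_force: [-0.5, 0.2, -0.3]
grip_width: 14.4
```

```bash
python3 - <<'E'
from h import *
go(582.8,1.3,141,-7.4)
E
```

```text
t 14.6333 tcp [581.94   0.91 140.3 ] grip 14.445315016046775 F [-0.52  0.2  -0.28]
jaw deg -7.364187118043871 toolx [ 0.06  0.01 -1.  ] yax [0.13 0.99 0.02]
tool shift mm [-0.65  0.51  0.84]
turn deg option 0.03581288195613297
turn deg option -179.96418711804387
q [-0.14  0.49  1.54  0.02  1.05 -0.02]
```

send_rows([
  [[0, 0, 0.0005, 0, 0.0], [0, 0, 0, 0, 0.0], [0, 0, 0, 0, 0.0]],
])

```text
time: 14.88
tool_pos: [582.3, 1.0, 140.6]
tcp_rot: [0.245, 1.508, 0.117]
contact_force: [0.3, 0.2, -1.7]
grip_width: 7.8
```

```bash
python3 - <<'E'
from h import *
go(582.8,1.3,161,-7.4)
E
```

```text
t 14.8833 tcp [582.32   0.99 140.62] grip 7.8165414942613785 F [ 0.28  0.2  -1.7 ]
jaw deg -7.350797683832016 toolx [ 0.06  0.01 -1.  ] yax [0.13 0.99 0.02]
tool shift mm [-20.31   0.68   1.68]
turn deg option 0.04920231616799242
turn deg option -179.95079768383198
q [-0.14  0.49  1.54  0.02  1.05 -0.02]
```

send_rows([
  [[0, 0, 0, 0, 0.0], [-0.003, 0, 0.0002, 0, 0.0], [-0.004, 0, 0.0002, 0, 0.0], [-0.004, 0, 0.0002, 0, 0.0]],
])

```text
time: 15.22
tool_pos: [581.3, 1.0, 151.0]
tcp_rot: [0.26, 1.511, 0.132]
contact_force: [0.0, 0.3, -1.8]
grip_width: 8.0
```

```bash
python3 - <<'E'
from h import *
go(582.5,1.3,181,-7.4)
E
```

```text
t 15.2167 tcp [581.26   0.99 150.96] grip 7.972976266655326 F [ 0.05  0.32 -1.85]
jaw deg -7.348414967817321 toolx [ 0.06  0.01 -1.  ] yax [0.13 0.99 0.02]
tool shift mm [-29.92   0.93   2.92]
turn deg option 0.051585032182686064
turn deg option -179.9484149678173
q [-0.14  0.48  1.53  0.02  1.07 -0.02]
```

It rose 10 mm carrying only the shackle's weight (1.9 N), so it is unlocked. I'll carry on up.

send_rows([
  [[-0.006, 0, 0.001, 0, 0.0], [-0.008, 0, 0.001, 0, 0.0], [-0.01, 0, 0.001, 0, 0.0], [-0.012, 0, 0.001, 0, 0.0], [-0.015, 0, 0.001, 0, 0.0], [-0.02, 0, 0.001, 0, 0.0], [-0.02, 0, 0.001, 0, 0.0], [-0.015, 0, 0.001, 0, 0.0], [-0.01, 0, 0, 0, 0.0], [-0.004, 0, 0, 0, 0.0]],
])

```text
time: 16.05
tool_pos: [582.0, -1.2, 283.7]
tcp_rot: [0.245, 1.508, 0.117]
contact_force: [0.7, 0.6, -1.5]
grip_width: 7.8
```

send_rows([
  [[0, 0, 0, 0, 0.0], [0, 0, 0, 0, 0.0], [0, 0, 0, 0, 0.0]],
])

```text
time: 16.3
tool_pos: [582.2, -1.2, 285.5]
tcp_rot: [0.234, 1.505, 0.106]
contact_force: [-0.7, 0.4, -2.5]
grip_width: 7.6
```

```bash
python3 - <<'E'
from h import *
go(582.5,1.3,265,-7.4)
for n in("top","side"):
    c=optics.capture(n); cv2.imwrite(f"pics/{n}9.png",c["color"])
a=cv2.imread("pics/side9.png")[90:385,225:425]; cv2.imwrite("pics/sc9.png",cv2.resize(a,None,fx=2,fy=2,interpolation=cv2.INTER_CUBIC))
o=monitor.get_obs();print(o["dq"],o["tool_pos"])
E
```

```text
t 16.3 tcp [582.24  -1.24 285.46] grip 7.641936904795432 F [-0.68  0.44 -2.45]
jaw deg -7.356247548424897 toolx [ 0.06  0.01 -1.  ] yax [0.13 0.99 0.02]
tool shift mm [20.45  2.24 -1.36]
turn deg option 0.043752451575102214
turn deg option -179.95624754842493
q [-0.14  0.37  1.32  0.02  1.39 -0.02]
[-0.  0.  0.  0.  0. -0.] [582.08  -1.25 285.  ]
```

View pics/sc9.png

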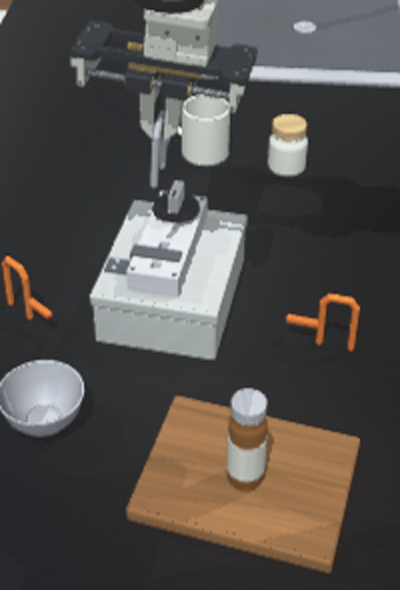

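View pics/top9.png

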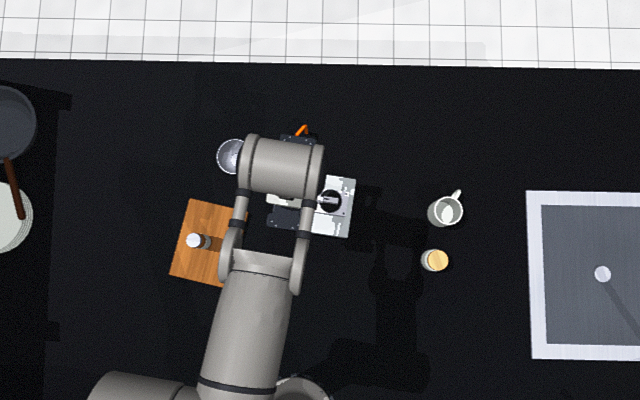

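```bash
python3 - <<'E'
from h import *
c=optics.capture("side"); u=lock(0,1)-LOCK
g=np.array([581,-1.3,304.]); x0,y0=285,135
for nm,dy,dz in[("near leg",20,-80),("far leg",-20,-80),("nearTop",13,0),("tongue",-63.5,-47)]:
    p=g+[*(u*dy),dz]; print(nm,(proj(c,p)-[x0,y0])*9)
cv2.imwrite("pics/e.png",cv2.resize(c["color"][y0:y0+60,x0:x0+50],None,fx=9,fy=9,interpolation=cv2.INTER_CUBIC))
E
```

```text
near leg [164.49 443.74]
far leg [201.47 357.26]
nearTop [165.71 163.65]
tongue [238.64 164.35]
```

View pics/e.png

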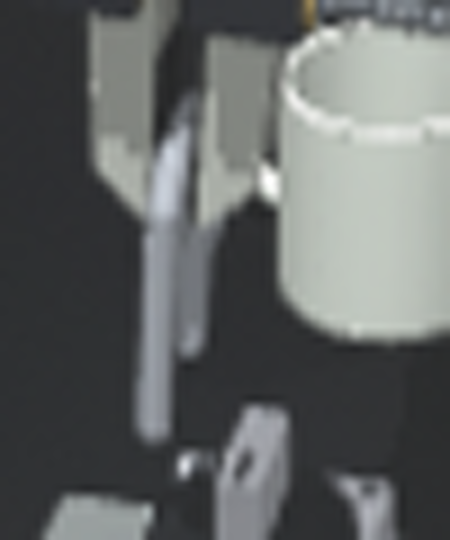

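The leg ends are at crop (152,440) and (190,355), close to the upright prediction of (164,444) and (201,357). The lean is only about 0.06 rad, so I'm handing in.

```bash
python3 - <<'E'
from plant import close_job, monitor
print(monitor.get_obs()["grip_width"]); print(close_job())
E
```

```text
7.734920627225917
the job is handed in; nothing more can be done
None
```

I handed the job in at about 16.4 s, with all the steps done. `close_job()` gives no verdict, so what follows comes from my own checks.

- **Jar:** It stands upright near the middle of the chopping board, let go, in both of the last camera views.
- **Dial:** I turned it clockwise about 45°. A side view before the lift put it about 0.03 rad from the open notch. I did not re-measure the angle after the lift.
- **Shackle:** It came out carrying only its own weight (about 2 N at the wrist). At hand-in it was held still, with its leg ends about 115 mm above the housing top. It leans about 0.06 rad, because the tool had picked up a small tilt over the moves; the limit is 0.35 rad.
- **Bystanders:** The bowl, mug, pot and orange look-alikes looked unmoved in the last pictures. I checked that by eye, not by measurement.

The two cameras disagreed by about 3 mm on where the lock and jar were, so I used averages. The arm also drifted a few millimetres during some moves, which I corrected along the way.

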